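# Feed the bur rack past the spring gate

### The job

Feed the bur rack along the chute until it is fully home against the stop at the far end. The gate springs shut by itself, so with a fingertip swing it out of the way and hold it open while you push the rack past, keeping the rack and the gate from ever touching. When the rack is home, take the hand away so that the gate closes behind it; only push things, do not lift the rack, and leave the plaster model, the wax pot and the amber bottle where they are.

Things in the scene. Friction and masses are not known exactly. Their poses are not given: they have to be found in the camera images.
- chute: Aluminium feed chute fixed on the bench, base 370 x 84 mm, its floor 4 mm over the bench. Origin on the bench under the channel's middle line, at the gate's tongue; +x is the feed direction (mouth at x = -230 mm), +y the gate's side. Side walls: inner faces at y = +-30 mm, 5 mm thick, tops only 14 mm over the bench; the +y wall has a 20 mm gap at x = 0 for the tongue.
- end_stop (a point): Middle of the end stop's face, at x = 125, y = 0 mm of the chute, 20 mm over the bench. The stop is a plate 66 mm wide, its top 34 mm over the bench. The rack's front end rests on it when home.
- gate: Steel spring gate. Origin on the bench at its upright hinge axis: x = 150, y = 45 mm of the chute, pin 70 mm tall. A straight flat rail, 26 to 60 mm over the bench, runs along the gate's own -x to its tip, inner face (to the chute) at its y = -11 mm. Shut, its axes are parallel to the chute's; pushing the inner face to the chute's +y opens it, clockwise from above, to 0.36 rad at most.
- gate_tongue (a point): End of the gate's stop tongue, below the rail, 8 mm long in x, 6 to 17 mm over the bench. Shut, it is at x = 0, y = +16 mm of the chute and blocks the rack, which cannot force it; it is clear of the channel from about 0.10 rad on. A damped spring shuts the gate with 0.35 (shut) to 0.53 N m (wide open): 1 to 5 N at a fingertip on the rail.
- gate_tip (a point): Point on the rail's inner face at its rolled upstream tip, 43 mm over the bench, 340 mm from the hinge; shut, it is at x = -190, y = +34 mm of the chute. The whole inner face from here to the hinge is flat and can be slid along by a fingertip.
- rack: Loose grey bur rack, 90 (x, along the chute) x 56 x 50 mm high, 0.2 to 0.4 kg: a block with 15 burs standing in it and a flat upright plate, 50 mm high, across each end. Origin at the centre of its underside. It starts in the chute with its front 12 to 55 mm short of the tongue; home, its centre is at x = +80 mm of the chute, its rear end 31 mm past the tongue.
- model_buff: Loose buff plaster jaw model, 65 x 77 x 55 mm, bystander beyond the chute's -y side. Origin at the centre of its underside.
- wax_puck: Loose round clear pot of pink wax, 51 mm wide, 21 mm high, bystander beyond the chute's -y side, upstream. Origin at the centre of its underside.
- amber_bottle: Loose amber glass bottle with white cap, 42 mm wide, 91 mm high, bystander past the chute's end stop. Origin at the centre of its underside.
There are look-alikes about, which are no part of the job. What is shaped like the rack but pink or yellow is not meant.

How it is judged:
By the outcome, as a careful person would: the job done as asked, in the order asked, and still so for the second after the job is handed in, with the robot touching nothing.
It also fails if it takes over 45 s, if anything falls off the work surface, if the arm or the gripper's body presses on something with over 40 N, if the wrist force passes 120 N, or if a joint passes its speed limit or range.

### The arm

A 6-joint arm with a two-finger parallel gripper is mounted at the origin on a cart in front of the work surface, level with it; the furniture and walls round the work are solid. World frame = base frame: x ahead of the robot, y to its left, z up, the work surface at z = 0. Lengths are in m, angles in rad, forces in N, time in s.
With the tool pointing down it reaches from about 0.425 to 0.95 m from the base axis. Payload 3.5 kg.
Tool frame: the origin (TCP) lies at the very end of the fingers, on their centre line; the grasp point (between the pads) lies 19 mm behind it; z points along the fingers, y is the line along which they close (so a half turn about z gives the same grasp; the last joint's range is limited). The gripper opens to 85 mm and grips with 20 to 120 N. Pads are 22 mm wide; open, the fingers measure 114 mm over their backs; the gripper's body (76 mm by 85 mm) begins 54 mm behind the grasp point. The pads swing forward as they close: fully open they stand 13 mm farther back than shut.
Start: joints at [-1.323, 0.286, 1.577, -0, 1.279, -0.15], TCP at [0.262, -0.622, 0.231] pointing down, gripper open.
Joint ranges: [-2.77, 2.77], [-0.9, 2.22], [0.21, 2.48], [-1.53, 4.67], [0.24, 2.81], [-2.84, 2.84]. Speed limits (rad/s): [2.79, 2.79, 3.14, 3.14, 3.14, 3.14].

### API

Orientations are given as a unit quaternion [x, y, z, w].
In Python, from plant import ctrl gives the robot as it stands.
- The arm moves only by the tool carry_out, never from a script. Its argument "deltas" is one flat list of numbers, 6 for each row, row after row: the shift along the tool's x, y, z in m, then the turn, a rotation vector about the tool's x, y, z in rad. A call has 1 to 5 rows; each row is the pose to reach, as a shift and turn from the pose commanded when the call began, along the tool's axes at that moment; what a row does not reach only later rows make up. A row lasts 1/8 s, in which the tool goes at most 62.5 mm and 10.7 degrees, less where a joint would pass 70% of its speed; a pose out of reach is approached as far as the arm can. A call with a gripper value outside its range is refused whole. "grip" is the opening in per cent of the stroke, from 0 (shut) to 100 (fully open), set as the call begins (left out, the last holds). The fingers move at their own pace and stop on an object; "grip_force" is the grip in N (left out, the last holds). Time passes only in rows, so rows that repeat a pose let the fingers close. It gives the time, the measured TCP pose, the force, the opening and the grip force at its end, in the units of the state.
- ctrl.get_state(): the state, without advancing time (a new reading comes with each control period).
- ctrl.read_camera(name): name is "side" or "top"; returns (picture, depth): 480x640x3 uint8, red, green, blue; 480x640 float32, m along the optical axis (not along the pixel's ray), 0 where there is no reading.
- ctrl.camera_model(name): a dict with "intrinsics" (3x3 intrinsics, pixels), "k1" (the pictures are not rectified: a ray, as slopes to the right and down, at radius r is drawn at 1 + k1 r^2 times it, then the intrinsics apply), "extrinsics" (4x4, takes a point from world to camera coordinates). Camera axes: x right, y down, z forward; pixel columns grow to the right and rows downward; lengths in m; the calibration is good to about 2 mm. A picture is of the moment at which its call begins. camera_model takes no time and is no camera call.
- ctrl.sign_off(): hands the job in; it is judged then, once.
Trained networks look in the newest picture that a camera, given by its name, has taken for a name from the list of things; names that differ only in an ending like _2 or _b are one class to them, and where a whole thing is asked for, a point or a joint stands for the part that bears it (a point fixed in the world has none). Each returns a list of dicts, best first, with "score" (0 to 1); they miss things now and then, are a little off and sometimes report something else, mostly with a low value. They report only what shows in the picture. A call takes as long as a camera call. They do not tell look-alikes from the thing itself.
- ctrl.find_in(camera, query): "uv" ([column, row] in pixels, amid what is visible of it).
The state is a dict: "time": time; "qpos": joint angles; "dq": joint speeds; "joint_efforts": joint torques, N m; "eef_pos": TCP position; "tcp_rot": TCP orientation; "contact_force": force on the tool from outside, world axes, zero at the start; "wrist_torque": the same for the moment, N m; "opening": opening from 0.0 (shut) to 1.0 (fully open); "finger_force": force on a finger pad.
Only numpy, scipy, OpenCV 4.12 (cv2) and the standard library are available. Lean on these libraries where they do the work, as an engineer would, in place of code of your own. Each camera call takes 0.05 s, during which the arm holds its last target. There are 200 camera calls.

## Working session

There is one attempt and no reset: what is moved stays moved. The work goes in short steps, Python scripts to look and compute and a tool call to move; the robot and the scene stay as the last step left them, time stands still between calls to the robot, and variables do not carry over. Pictures are saved under pics/ and viewed, at most 10 in all, crops included, and the job is handed in when it is done.

Besides the shell and the picture viewer there is one more tool, called after "Call:" as name(argument=value, ...), one argument or row to a line, values as JSON. carry_out: Moves the arm, as the interface text tells. Its arguments: {"type":"object","properties":{"deltas":{"type":"array"},"grip":{"type":"number"},"grip_force":{"type":"number"}},"required":["deltas"]}

```bash
mkdir -p pics; cat > h.py <<'E'
import numpy as np, cv2
from plant import ctrl
def cam(n):
    m=ctrl.camera_model(n); return np.array(m["intrinsics"]),m["k1"],np.array(m["extrinsics"])
def ray(n,uv):
    K,k1,E=cam(n); d=np.array([(uv[0]-K[0,2])/K[0,0],(uv[1]-K[1,2])/K[1,1]]); s=d.copy()
    for _ in range(20): s=d/(1+k1*(s@s))
    return np.array([s[0],s[1],1.]),E
def at_depth(n,uv,z):
    r,E=ray(n,uv); return E[:3,:3].T@(r*z-E[:3,3])
def at_height(n,uv,h):
    r,E=ray(n,uv); R=E[:3,:3].T; o=-R@E[:3,3]; d=R@r; return o+d*(h-o[2])/d[2]
def proj(n,p):
    K,k1,E=cam(n); c=E[:3,:3]@np.array(p)+E[:3,3]; s=c[:2]/c[2]; s=s*(1+k1*(s@s)); return K[:2,:2]@s+K[:2,2]
E
python3 - <<'E'
from h import *
for n in("top","side"):
    im,d=ctrl.read_camera(n); cv2.imwrite(f"pics/{n}0.png",im[:,:,::-1]); np.save(f"pics/{n}0.npy",d)
    for q in["chute","end_stop","gate","gate_tongue","gate_tip","rack","model_buff","wax_puck","amber_bottle"]:
        for r in ctrl.find_in(n,q)[:3]:
            u,v=map(int,r["uv"]); z=d[v,u]; print(n,q,round(r["score"],2),u,v,at_depth(n,(u,v),z).round(3))
s=ctrl.get_state();print(s)
E
```

```text
top chute 0.83 302 254 [ 0.559 -0.035  0.005]
top end_stop 0.57 304 257 [ 0.551 -0.041  0.006]
top gate 0.57 303 271 [ 0.513 -0.04   0.062]
top gate_tongue 0.74 300 273 [ 0.508 -0.033  0.057]
top gate_tip 0.77 290 273 [ 0.508 -0.008  0.059]
top rack 0.93 198 282 [0.48  0.223 0.041]
top rack 0.62 329 252 [ 0.563 -0.104  0.046]
top rack 0.61 433 309 [ 0.425 -0.372  0.025]
top model_buff 0.58 300 218 [ 0.647 -0.029  0.043]
top wax_puck 0.56 343 207 [ 0.683 -0.138  0.012]
top amber_bottle 0.64 227 253 [0.552 0.145 0.08 ]
side chute 0.91 295 248 [ 0.527 -0.1    0.033]
side end_stop 0.6 298 250 [ 0.513 -0.085 -0.001]
side gate 0.78 305 240 [ 0.52  -0.071  0.031]
side gate_tongue 0.77 304 236 [ 0.52  -0.072  0.045]
side gate_tip 0.63 297 241 [ 0.526 -0.094  0.052]
side rack 0.77 153 282 [ 0.425 -0.376  0.024]
side rack 0.73 392 172 [0.469 0.221 0.027]
side rack 0.71 302 266 [ 0.572 -0.114  0.031]
side model_buff 0.96 354 274 [ 0.654 -0.046  0.044]
side wax_puck 0.81 313 313 [ 0.666 -0.153  0.019]
side amber_bottle 0.59 394 206 [0.567 0.136 0.047]
{'time': 1.0, 'qpos': array([-1.32301252e+00,  2.86289726e-01,  1.57669189e+00, -8.78680883e-06,
        1.27856276e+00, -1.50009936e-01]), 'dq': array([-0.00019278,  0.00042637,  0.00106229,  0.00277731, -0.00029041,
        0.00177703]), 'joint_efforts': array([ 1.01274869e-03, -4.05974364e+01, -2.92946506e+01, -1.70358512e-04,
        4.62336993e-04, -9.13306422e-06]), 'eef_pos': array([ 0.26150384, -0.62228503,  0.23133612]), 'tcp_rot': array([ 9.80284889e-01,  1.97589313e-01, -3.02240723e-06,  2.43182366e-05]), 'contact_force': array([-0.21510615, -0.43466586,  0.0342043 ]), 'wrist_torque': array([0.01738005, 0.00417324, 0.01776749]), 'finger_force': 0.0, 'opening': 1.001742406528981}
```

View pics/top0.png

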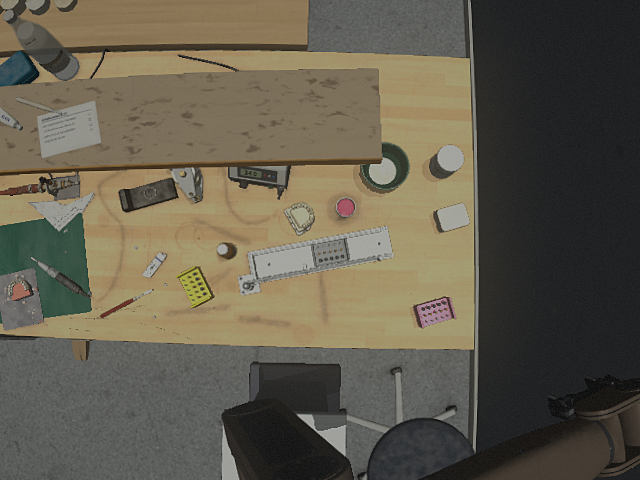

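View pics/side0.png

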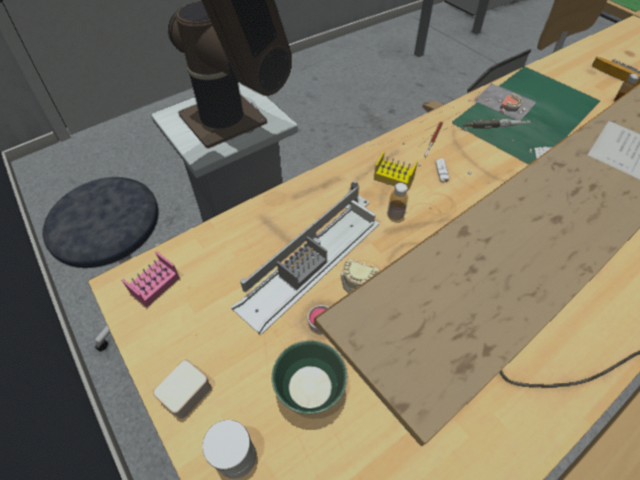

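The top view shows the chute from about (247,268) to (390,243). It feeds left, which is world +y, with the gate on the robot's side. The grey rack is at (329,252), and the pink and yellow ones are decoys. Next I'll fit the chute and rack poses.

```bash
python3 - <<'E'
from h import *
n="top"; d=np.load("pics/top0.npy"); im=cv2.imread("pics/top0.png")
P={}
for v in range(215,305):
    for u in range(230,400):
        if d[v,u]>0: P[u,v]=at_depth(n,(u,v),d[v,u])
# light-grey base mask
hsv=cv2.cvtColor(im,cv2.COLOR_BGR2HSV)
m=((hsv[:,:,1]<40)&(hsv[:,:,2]>70)).astype(np.uint8); m[:215]=0;m[305:]=0;m[:,:236]=0;m[:,398:]=0
nn,lab,st,_=cv2.connectedComponentsWithStats(m); k=1+np.argmax(st[1:,4]); vu=np.argwhere(lab==k)
W=np.array([at_height(n,(u,v),0.006)[:2] for v,u in vu],np.float32)
r=cv2.minAreaRect(W);print("base",r,cv2.boxPoints(r).round(3).tolist())
# rail top
R=np.array([p for p in P.values() if .05<p[2]<.068 and p[0]<.6 and -.3<p[1]<.12])
print(len(R)); 
# rack via side+top depth: points over chute z>.03
np.set_printoptions(suppress=True)
np.save("pics/P.npy",np.array(list(P.values())))
big=cv2.resize(im[215:305,230:400],None,fx=4.6,fy=4.6,interpolation=cv2.INTER_CUBIC);cv2.imwrite("pics/crop.png",big)
E
```

```text
Traceback (most recent call last):
  File "h.py", line 10, in at_depth
    r,E=ray(n,uv); return E[:3,:3].T@(r*z-E[:3,3])
        ~~~^^^^^^
  File "h.py", line 6, in ray
    K,k1,E=cam(n); d=np.array([(uv[0]-K[0,2])/K[0,0],(uv[1]-K[1,2])/K[1,1]]); s=d.copy()
           ~~~^^^
  File "h.py", line 4, in cam
    m=ctrl.camera_model(n); return np.array(m["intrinsics"]),m["k1"],np.array(m["extrinsics"])
ValueError: time passes only in moves, steps and waits
```

```bash
sed -i 's/^def cam/from functools import lru_cache\n@lru_cache\ndef cam/' h.py; python3 - <<'E'
from h import *
n="top"; d=np.load("pics/top0.npy"); im=cv2.imread("pics/top0.png")
big=cv2.resize(im[215:305,230:400],None,fx=4.6,fy=4.6,interpolation=cv2.INTER_CUBIC);cv2.imwrite("pics/crop.png",big)
P=np.array([at_depth(n,(u,v),d[v,u]) for v in range(215,305) for u in range(230,400) if d[v,u]>0])
hsv=cv2.cvtColor(im,cv2.COLOR_BGR2HSV)
m=((hsv[:,:,1]<40)&(hsv[:,:,2]>70)).astype(np.uint8); m[:215]=0;m[305:]=0;m[:,:236]=0;m[:,398:]=0
nn,lab,st,_=cv2.connectedComponentsWithStats(m); k=1+np.argmax(st[1:,4]); vu=np.argwhere(lab==k)
W=np.array([at_height(n,(u,v),0.006)[:2] for v,u in vu],np.float32)
r=cv2.minAreaRect(W);print("base",r,cv2.boxPoints(r).round(3).tolist())
R=P[(P[:,2]>.052)&(P[:,2]<.068)&(P[:,0]<.6)]
l=cv2.fitLine(R[:,:2].astype(np.float32),cv2.DIST_HUBER,0,.01,.01).ravel();print("rail",len(R),l)
t=(R[:,:2]-l[2:])@l[:2];print(np.percentile(t,[0,2,98,100]))
np.save("pics/P.npy",P)
print("time",ctrl.get_state()["time"])
E
```

```text
base ((0.5456869602203369, -0.06682097911834717), (0.10561463236808777, 0.40554046630859375), 12.667428970336914) [[0.44999998807907104, 0.11900000274181366], [0.5389999747276306, -0.2759999930858612], [0.6420000195503235, -0.2529999911785126], [0.5529999732971191, 0.14300000667572021]]
rail 437 [ 0.21217564 -0.97723156  0.5198853  -0.0648918 ]
[-0.19712153 -0.19121981  0.16980322  0.17460595]
time 1.0
```

View pics/crop.png

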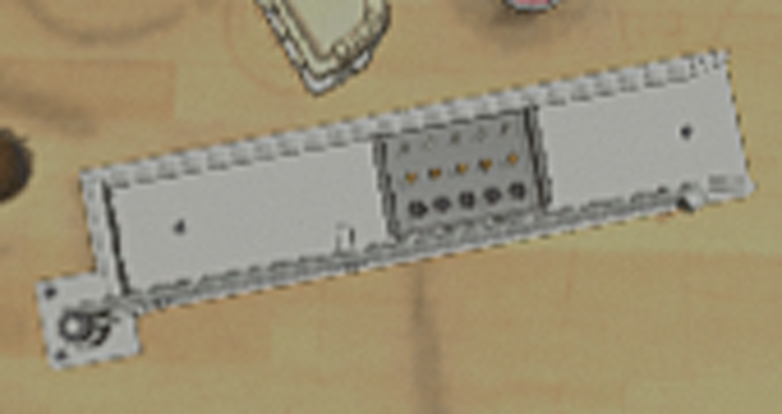

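The crop shows the tongue at (345,235), the rack's front top edge at about x=385, its rear edge at about x=543, and the hinge pin at (75,325). I'll fit the chute pose to these points.

```bash
python3 - <<'E'
from h import *
from scipy.optimize import least_squares
px=lambda c:(np.array(c)+.5)/4.6-.5+[230,215]
C=[((82,174),(.140,-.042,.004)),((728,52),(-.230,-.042,.004)),((750,190),(-.230,.042,.004)),((75,325),(.150,.045,.07)),((105,187),(.125,-.033,.034)),((122,293),(.125,.033,.034)),((345,228),(0,.016,.017)),((690,190),(-.190,.034,.06))]
def T(p,q): c,s=np.cos(p[2]),np.sin(p[2]); return np.array([p[0]+c*q[0]-s*q[1],p[1]+s*q[0]+c*q[1],q[2]])
f=lambda p:np.concatenate([proj("top",T(p,q))-px(c) for c,q in C])
r=least_squares(f,[.54,-.02,1.75],loss="soft_l1");p=r.x;print(p,f(p).reshape(-1,2).round(1).tolist())
np.save("chute.npy",p)
c,s=np.cos(p[2]),np.sin(p[2]); inv=lambda w:np.array([[c,s],[-s,c]])@(np.array(w)[:2]-p[:2])
for k,cc,h in[("front",(378,140),.05),("front",(392,240),.05),("rear",(533,110),.05),("rear",(548,208),.05)]: print(k,inv(at_height("top",px(cc),h)).round(4))
P=np.load("pics/P.npy"); L=np.c_[[inv(w) for w in P]]; s_=(P[:,2]>.035)&(abs(L[:,1])<.026)&(L[:,0]<.11)
print("rack depth",L[s_].min(0),L[s_].max(0),P[s_,2].max())
for n in["side"]:
    im=cv2.imread("pics/side0.png"); h=np.array
    for q in[(.14,-.042,.004),(-.23,-.042,.004),(-.23,.042,.004),(.15,.045,.07),(-.19,.034,.06)]: cv2.drawMarker(im,tuple(int(x) for x in proj(n,T(p,q)).round()),(0,0,255),0,6)
    cv2.imwrite("pics/sidechk.png",cv2.resize(im[170:345,220:400],None,fx=3.3,fy=3.3))
E
```

```text
[ 0.54891487 -0.03882494  1.78227943] [[-0.3, -0.3], [-0.7, -0.3], [1.0, 1.3], [-0.3, 0.6], [-0.5, -1.6], [0.4, 1.1], [-0.3, -0.4], [1.3, -0.3]]
front [-0.0272 -0.0247]
front [-0.0245  0.0299]
rear [-0.1128 -0.025 ]
rear [-0.1105  0.0288]
rack depth [-0.1134229  -0.02489977] [-0.02328168  0.02566111] 0.05845208443474647
```

View pics/sidechk.png

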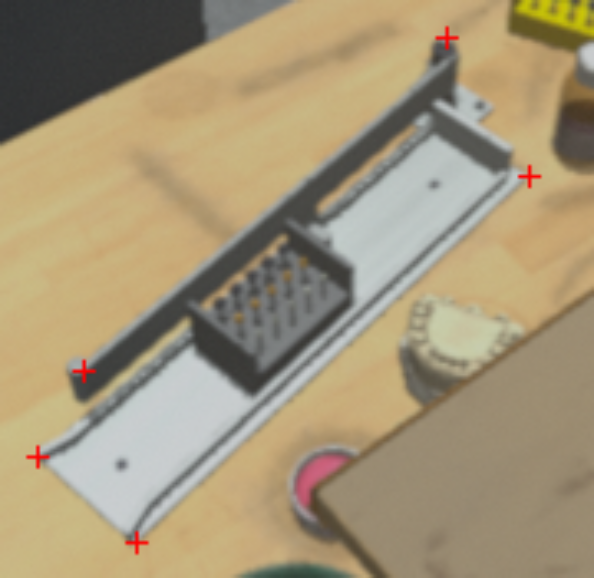

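The side overlay confirms the fit: every marker lands on its feature. In chute coordinates the rack's rear is at x≈-114 mm.

My plan is to open the fingers to about 60% and line them up across the chute. The gate-side finger's back will hold the rail open while the other finger pushes the rack's rear plate.

```bash
cat > d.py <<'E'
import sys
from h import *
from scipy.spatial.transform import Rotation as Ro
p=np.load("chute.npy");c,s=np.cos(p[2]),np.sin(p[2])
st=ctrl.get_state();R0=Ro.from_quat(st["tcp_rot"]);x0=st["eef_pos"]
w=x0[:2]-p[:2];print("chute xyz mm",np.round(1000*np.array([c*w[0]+s*w[1],-s*w[0]+c*w[1],x0[2]]),1),"F",st["contact_force"].round(1),"t",st["time"],"open",st["opening"])
F=st["contact_force"];print("F chute",round(c*F[0]+s*F[1],1),round(-s*F[0]+c*F[1],1))
Rt=Ro.from_matrix(np.array([[c,s,0],[s,-c,0],[0,0,-1]]))
a=[float(v)/1000 for v in sys.argv[1:]]
for i in range(0,len(a),3):
    q=a[i:i+3];t=np.array([p[0]+c*q[0]-s*q[1],p[1]+s*q[0]+c*q[1],q[2]])
    print((R0.inv().apply(t-x0)).round(4).tolist(),(R0.inv()*Rt).as_rotvec().round(3).tolist())
E
python3 d.py -150 -15 180
```

```text
chute xyz mm [-510.1  403.5  231.3] F [-0.2 -0.4  0. ] t 1.0 open 1.001742406528981
F chute -0.4 0.3
[0.4779, -0.2764, 0.0513] [0.0, 0.0, -1.384]
```

Call:
carry_out(
  deltas=[0.05,-0.03,0.005,0,0,-0.16,0.1,-0.06,0.01,0,0,-0.32,0.15,-0.09,0.015,0,0,-0.48,0.2,-0.12,0.02,0,0,-0.64,0.25,-0.15,0.025,0,0,-0.8],
  grip=60,
)

```text
time: 1.62
eef_pos: [0.4348, -0.3856, 0.2065]
tcp_rot: [0.825, 0.566, 0.0, 0.0]
contact_force: [1.1, -0.8, 1.0]
opening: 0.599
finger_force: 0.0
```

```bash
python3 d.py -150 -15 180
```

```text
chute xyz mm [-315.1  184.3  206.5] F [ 1.1 -0.8  1. ] t 1.625 open 0.5992460727700201
F chute -1.0 -0.9
[0.2473, 0.0764, 0.0264] [0.001, 0.0, -0.579]
```

Call:
carry_out(
  deltas=[0.06,0.02,0.006,0,0,-0.14,0.12,0.04,0.012,0,0,-0.29,0.18,0.06,0.018,0,0,-0.43,0.247,0.076,0.026,0,0,-0.579,0.247,0.076,0.026,0,0,-0.579],
)

```text
time: 2.25
eef_pos: [0.5959, -0.1814, 0.1797]
tcp_rot: [0.629, 0.778, 0.0, -0.001]
contact_force: [0.5, -0.2, -0.0]
opening: 0.601
finger_force: 0.0
```

```bash
python3 d.py -150 -15 75 -150 -15 22; python3 -c "
from h import *
im,d=ctrl.read_camera('side');cv2.imwrite('pics/s1.png',im[:,:,::-1])"
```

```text
chute xyz mm [-149.2  -16.   179.7] F [ 0.5 -0.2 -0. ] t 2.25 open 0.60133077767889
F chute -0.3 -0.4
[-0.0009, -0.001, 0.1047] [-0.001, -0.001, -0.001]
[-0.0009, -0.001, 0.1577] [-0.001, -0.001, -0.001]
```

View pics/s1.png

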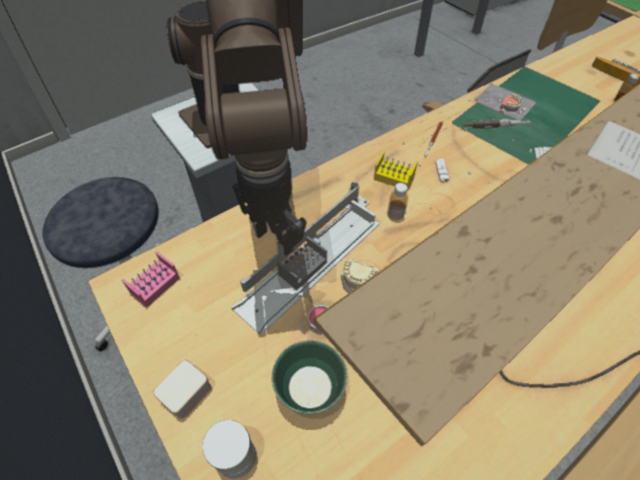

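The gripper, near (290,235), is above the channel behind the rack, as planned. Going down.

Call:
carry_out(
  deltas=[0,0,0.05,0,0,0,0,0,0.1,0,0,0,0,0,0.13,0,0,0,0,0,0.155,0,0,0,0,0,0.155,0,0,0],
)

```text
time: 2.92
eef_pos: [0.5923, -0.1855, 0.0231]
tcp_rot: [0.632, 0.775, -0.001, -0.002]
contact_force: [0.7, 0.3, 0.3]
opening: 0.599
finger_force: 0.0
```

```bash
python3 d.py -150 43 23; python3 -c "
from h import *
im,d=ctrl.read_camera('side');cv2.imwrite('pics/s2.png',cv2.resize(im[150:350,200:420,::-1],None,fx=3,fy=3))"
```

```text
chute xyz mm [-152.5  -11.6   23.1] F [0.7 0.3 0.3] t 2.925 open 0.5988912410810621
F chute 0.2 -0.7
[0.0021, -0.0546, 0.0003] [-0.004, -0.003, -0.008]
```

View pics/s2.png

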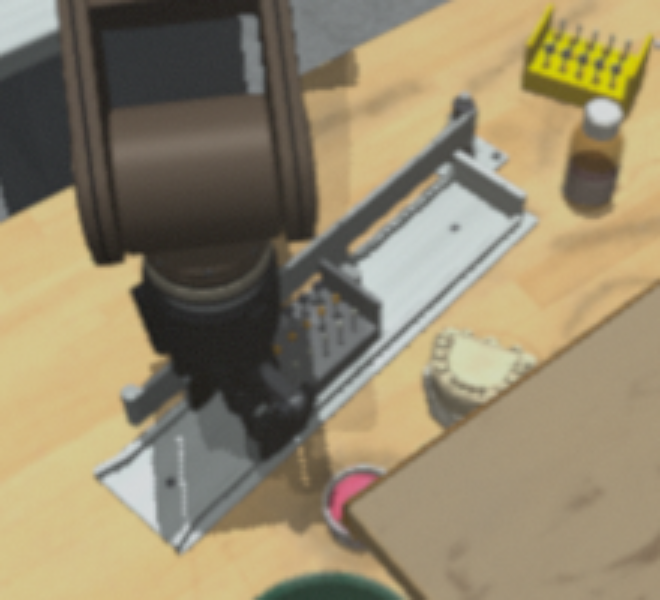

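The fingers are down in the channel behind the rack and touching nothing. Now I'll swing the gate open.

Call:
carry_out(
  deltas=[0.001,-0.014,0,0,0,-0.004,0.002,-0.028,0,0,0,-0.008,0.002,-0.042,0,0,0,-0.008,0.002,-0.055,0,0,0,-0.008,0.002,-0.055,0,0,0,-0.008],
)

```text
time: 3.6
eef_pos: [0.5393, -0.1941, 0.0254]
tcp_rot: [0.628, 0.778, -0.0, -0.0]
contact_force: [1.2, 0.2, 0.2]
opening: 0.599
finger_force: 0.7
```

```bash
python3 d.py -125 39 23 -100 35 23 ; python3 -c "
from h import *
im,d=ctrl.read_camera('top');cv2.imwrite('pics/t3.png',cv2.resize(im[190:330,220:420,::-1],None,fx=4,fy=4))"
```

```text
chute xyz mm [-149.8   42.    25.4] F [1.2 0.2 0.2] t 3.6 open 0.5989119190642241
F chute -0.0 -1.2
[0.0248, 0.0031, 0.0024] [-0.0, -0.001, 0.002]
[0.0498, 0.0071, 0.0024] [-0.0, -0.001, 0.002]
```

View pics/t3.png

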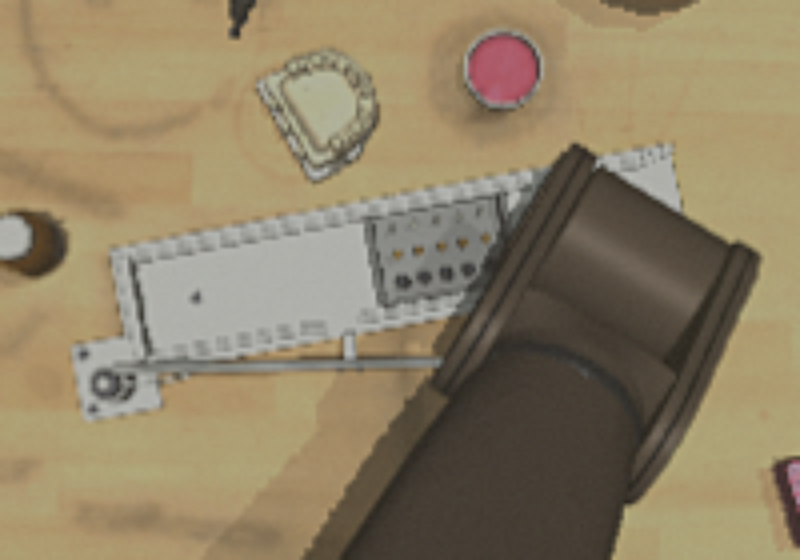

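The gate is open by about 0.17 rad: the rail runs from (115,367) to (440,363), and the tongue at (350,335) is outside the channel. Now I'll push the rack, following the rail as I go.

Call:
carry_out(
  deltas=[0.012,0.002,0.001,0,0,0,0.025,0.004,0.002,0,0,0,0.04,0.006,0.002,0,0,0,0.055,0.008,0.002,0,0,0,0.07,0.0105,0.002,0,0,0],
)

```text
time: 4.28
eef_pos: [0.5356, -0.1244, 0.0239]
tcp_rot: [0.627, 0.779, -0.002, 0.001]
contact_force: [-1.1, -10.1, 1.2]
opening: 0.601
finger_force: 4.5
```

```bash
python3 d.py -40 25 23 -10 20 23 ; python3 -c "
from h import *
im,d=ctrl.read_camera('top');cv2.imwrite('pics/t4.png',cv2.resize(im[190:330,220:420,::-1],None,fx=4,fy=4))"
```

```text
chute xyz mm [-80.9  30.9  23.9] F [ -1.1 -10.1   1.2] t 4.275 open 0.6009733955127836
F chute -9.6 3.2
[0.0409, 0.0061, 0.0007] [-0.001, 0.004, 0.004]
[0.0708, 0.0112, 0.0006] [-0.001, 0.004, 0.004]
```

View pics/t4.png

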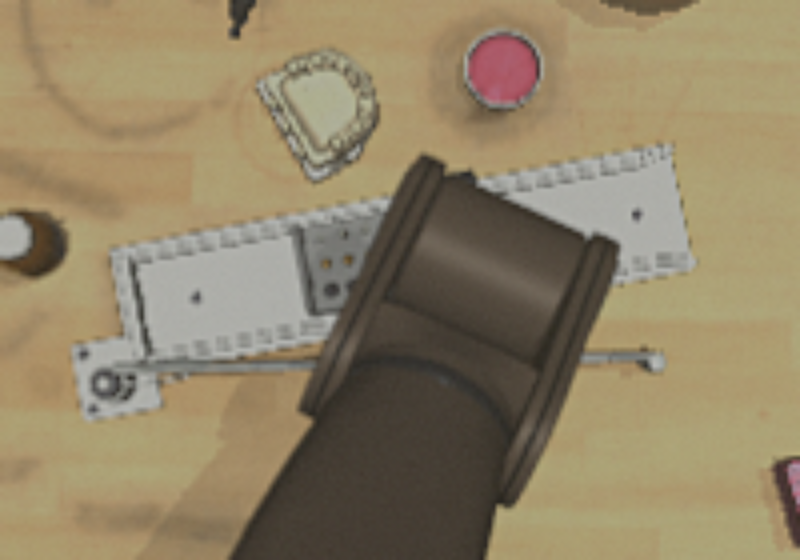

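The rack's front, at about (300,270), is past the tongue. The rail, which ends at (655,362), is still open and clear of the rack. Continuing the push.

Call:
carry_out(
  deltas=[0.014,0.002,0,0,0,0,0.028,0.004,0,0,0,0,0.042,0.006,0,0,0,0,0.056,0.0085,0,0,0,0,0.07,0.011,0,0,0,0],
)

```text
time: 4.95
eef_pos: [0.532, -0.0539, 0.024]
tcp_rot: [0.627, 0.779, -0.001, 0.001]
contact_force: [0.2, -9.4, 3.8]
opening: 0.601
finger_force: 4.8
```

```bash
python3 d.py 10 17 23 24 15 23 28 14 23; python3 -c "
from h import *
im,d=ctrl.read_camera('top');cv2.imwrite('pics/t5.png',cv2.resize(im[190:330,220:420,::-1],None,fx=4,fy=4))"
```

```text
chute xyz mm [-11.2  19.7  24. ] F [ 0.2 -9.4  3.8] t 4.95 open 0.6008214351078137
F chute -9.2 1.8
[0.0212, 0.0028, 0.0009] [-0.0, 0.004, 0.004]
[0.0352, 0.0048, 0.0008] [-0.0, 0.004, 0.004]
[0.0391, 0.0059, 0.0008] [-0.0, 0.004, 0.004]
```

View pics/t5.png

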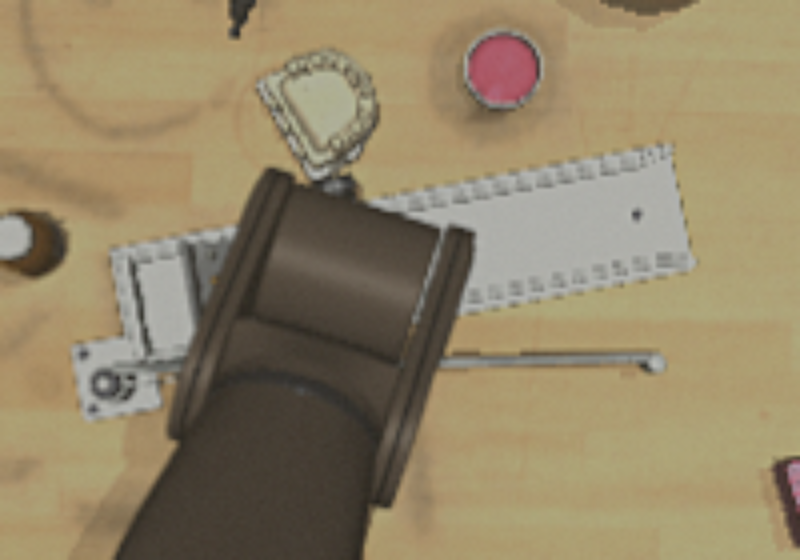

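The rack is about 33 mm from the stop and the gate is still open and clear. I'll close the last stretch slowly.

Call:
carry_out(
  deltas=[0.01,0.0015,0,0,0,0,0.02,0.003,0,0,0,0,0.027,0.004,0,0,0,0,0.031,0.0045,0,0,0,0,0.034,0.005,0,0,0,0],
)

```text
time: 5.62
eef_pos: [0.5299, -0.0196, 0.0238]
tcp_rot: [0.627, 0.779, -0.001, 0.002]
contact_force: [1.0, -10.0, 1.3]
opening: 0.598
finger_force: 5.1
```

```bash
python3 d.py 24 15 23 30 14 23
```

```text
chute xyz mm [22.8 14.5 23.8] F [  1.  -10.    1.3] t 5.625 open 0.5984767640711609
F chute -10.0 1.1
[0.0012, -0.0005, 0.0008] [0.0, 0.004, 0.004]
[0.0072, 0.0006, 0.0007] [0.0, 0.004, 0.004]
```

Call:
carry_out(
  deltas=[0.0015,0,0,0,0,0,0.003,0,0,0,0,0,0.0045,0,0,0,0,0,0.0045,0,0,0,0,0],
)

```text
time: 6.12
eef_pos: [0.53, -0.0193, 0.024]
tcp_rot: [0.627, 0.779, -0.003, 0.005]
contact_force: [2.5, -22.4, -2.0]
opening: 0.598
finger_force: 11.4
```

The force doubled and the tool stopped advancing, so the rack is against the stop. I'll back out upstream and let the gate follow the finger shut.

Call:
carry_out(
  deltas=[-0.02,0,0,0,0,0,-0.045,0,0,0,0,0,-0.07,0.004,0,0,0,0,-0.09,0.01,0,0,0,0,-0.108,0.016,0,0,0,0],
)

```text
time: 6.75
eef_pos: [0.5674, -0.117, 0.0231]
tcp_rot: [0.628, 0.778, 0.0, -0.001]
contact_force: [1.7, 1.4, -0.6]
opening: 0.599
finger_force: 0.6
```

Call:
carry_out(
  deltas=[0,0.004,0,0,0,0,0,0.008,0,0,0,0,0,0.008,0,0,0,0],
)

```text
time: 7.12
eef_pos: [0.5744, -0.1137, 0.023]
tcp_rot: [0.627, 0.779, -0.0, -0.001]
contact_force: [0.7, 0.0, 0.6]
opening: 0.599
finger_force: 0.0
```

```bash
python3 d.py
```

```text
chute xyz mm [-78.6  -9.2  23. ] F [0.7 0.  0.6] t 7.125 open 0.599291181343714
F chute -0.1 -0.7
```

Contact is gone, so I'll lift straight up and then move aside.

Call:
carry_out(
  deltas=[0,0,-0.04,0,0,0,0,0,-0.09,0,0,0,-0.01,0,-0.14,0,0,0,-0.06,0,-0.17,0,0,0,-0.11,0,-0.18,0,0,0],
)

```text
time: 7.75
eef_pos: [0.5993, -0.2225, 0.2069]
tcp_rot: [0.627, 0.779, 0.0, 0.002]
contact_force: [0.9, -0.3, -1.1]
opening: 0.603
finger_force: 0.0
```

Call:
carry_out(
  deltas=[-0.05,-0.02,0,0,0,0,-0.1,-0.04,0,0,0,0,-0.15,-0.07,0,0,0,0,-0.2,-0.1,0,0,0,0,-0.2,-0.1,0,0,0,0],
)

```text
time: 8.38
eef_pos: [0.5407, -0.4417, 0.2026]
tcp_rot: [0.629, 0.777, -0.0, -0.001]
contact_force: [0.4, 0.6, -0.1]
opening: 0.602
finger_force: 0.0
```

```bash
python3 -c "
from h import *
im,d=ctrl.read_camera('top');a=cv2.resize(im[210:300,220:400,::-1],None,fx=4,fy=3.3)
a=cv2.resize(im[210:285,225:400,::-1],None,fx=4,fy=4)
im,d=ctrl.read_camera('side');b=cv2.resize(im[170:245,225:400,::-1],None,fx=4,fy=4)
cv2.imwrite('pics/end.png',np.vstack([a,b])[:600])"
```

```text
(no output)
```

View pics/end.png

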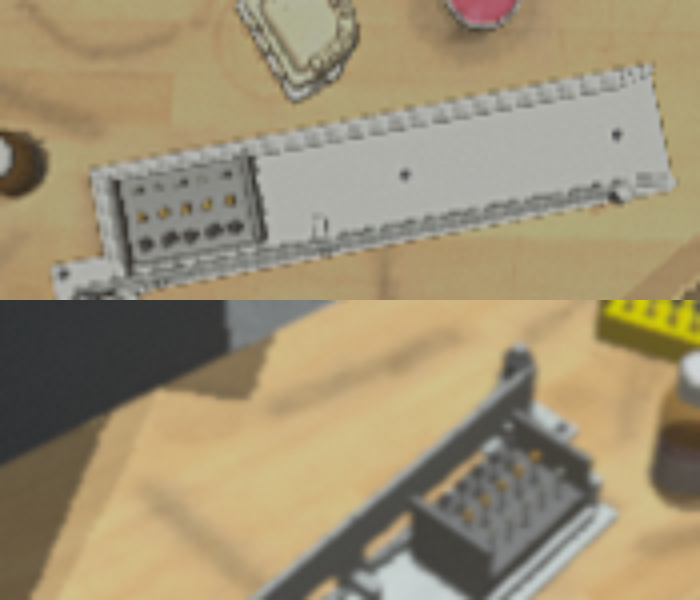

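The rack is against the stop (front at about x=118 px), the gate is shut with its tongue at (320,225) behind the rack, and the bystanders have not moved.

```bash
python3 -c "
from plant import ctrl
print(ctrl.sign_off())"
```

```text
the job is handed in; nothing more can be done
None
```

The grey bur rack is home against the end stop, the gate has closed behind it, the plaster model, wax pot and amber bottle are where they were, and the job is handed in.

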